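# Open the cleaner can's child-resistant cap

### The arm

A 7-joint arm with a two-finger parallel gripper is mounted at the origin on the work surface. World frame = base frame: x ahead of the robot, y to its left, z up, the work surface at z = 0. Lengths are in m, angles in rad, forces in N, time in s.
With the tool pointing down it reaches from about 0.425 to 0.875 m from the base axis. Payload 4.7 kg.
Tool frame: the origin (TCP) lies at the centre of the arm's flange, where the gripper is bolted on; the fingertips stand 182 mm ahead of it and the grasp point (between the pads) lies ahead of it (ctrl.hold_point_z is the z of the grasp point in the tool frame, in m); z points along the fingers, y is the direction in which the jaws open and shut (so a half turn about z gives the same grasp; the last joint's range is limited). The gripper opens to 87 mm and grips with 3 to 60 N. Pads are 19 mm wide; open, the fingers measure 117 mm over their backs; the gripper's body (75 mm by 190 mm) begins 51 mm behind the grasp point.
Start: joints at [-1.135, 0.321, -0.07, 1.45, 0.023, 1.371, -0.057], TCP at [0.266, 0.593, 0.405] pointing down, gripper open.
Joint ranges: [-2.86, 2.86], [-0.3, 2.09], [-1.38, 1.24], [0.06, 2.45], [-1.56, 4.7], [0.09, 2.05], [-2.69, 2.69]. Speed limits (rad/s): [2.57, 2.57, 3.14, 3.14, 3.14, 3.14, 3.14].

### API

Orientations are given as a rotation vector (axis times angle).
In Python, from bench import get_state, imaging, workorder, ctrl gives the robot as it stands.
- The arm moves only by the tool step_arm, never from a script. Its argument "increments" is a list of rows, each an object of numbers: "claw": the opening, from 0 (shut) to 1 (fully open); "tx", "ty", "tz": the shift along the tool's x, y, z in m; "spin": the turn about the tool's z in degrees. A call has 1 to 8 rows; each row is the pose to reach, as a shift and turn from the pose commanded when the call began, along the tool's axes at that moment; what a row does not reach only later rows make up. A row lasts 1/12 s, in which the tool goes at most 41.7 mm and 7.16 degrees, less where a joint would pass 70% of its speed; a pose out of reach is approached as far as the arm can. A call with a gripper value outside its range is refused whole. The fingers move at their own pace and stop on an object; "force" is the grip in N (left out, the last holds). Time passes only in rows, so rows that repeat a pose let the fingers close. It gives the time, the measured TCP pose, the force and the opening at its end, in the units of the state.
- get_state(): the state, without advancing time (a new reading comes with each control period).
- imaging.get_image(name): name is "side" or "top"; returns the picture (384x512x3 uint8, blue, green, red); there is no depth.
- imaging.camera_params(name): a dict with "intrinsics" (3x3 intrinsics, pixels), "camera_from_world" (4x4, takes a point from world to camera coordinates). Camera axes: x right, y down, z forward; pixel columns grow to the right and rows downward; lengths in m; the calibration is good to about 2 mm. A picture is of the moment at which its call begins. camera_params takes no time and is no camera call.
- workorder.close_job(): hands the job in, once; it reports no verdict.
The state is a dict: "time": time; "joint_positions": joint angles; "qd": joint speeds; "joint_torque": joint torques, N m; "position": TCP position; "tool_rot": TCP orientation; "ft_force": force on the tool from outside, world axes, zero at the start; "torque": the same for the moment, N m; "grip_width": opening from 0.0 (shut) to 1.0 (fully open).
Only numpy, scipy, OpenCV 4.12 (cv2) and the standard library are available. Lean on these libraries where they do the work, as an engineer would, in place of code of your own. Each camera call takes 0.05 s, during which the arm holds its last target. There are 200 camera calls.

### The job

Open the can of cleaning concentrate on the shop counter so that the sprayer can be refilled: its child-resistant cap only clicks round unless it is pushed down while it is turned anticlockwise; push no harder than about 20 N, so that the thin can does not buckle. Keep the can standing where it is, lift the loosened cap off and set it down, without dropping it, flat in the shallow tray with its closed top up. Leave the sprayer and the sweet jar undisturbed.

Things in the scene. Friction and masses are not known exactly. Their poses are not given: they have to be found in the camera images.
- can: Off-white 3-litre plastic can standing loose on the mat, about 3.2 kg: 165 (x) x 115 (y) x 170 mm high. Origin: centre of its underside; z up; x runs from the neck end (-x) to the through-handle end (+x). The neck's axis is at x = -38 mm, y = 0. Only neck and cap are higher than 170 mm (handle top 168 mm).
- can_mouth (a point): Centre of the neck's rim, on its axis, 208 mm above the can's underside; thread 44 mm wide. Right-hand steep three-start thread: the inner cap comes free after about 110 degrees anticlockwise (seen from above), climbing as it turns, so a hand kept at one height pushes ever harder. Turning takes under 0.4 Nm; more turns do no harm; let go half-way, the cap stays put.
- cap: Black child-resistant cap, ribbed cylinder 54 mm in diameter, 30 mm high, 83 g. Origin: on its axis at the lower edge; z out of the closed top. Screwed home its lower edge is 190 mm above the can's underside (20 mm above the shoulder); it must rise some 25 mm to clear the neck. The orientation given is that of the hidden inner cap, which carries the thread; the ribbed shell turns on it.
- cap_top (a point): Centre of the flat top of the cap's shell, 30 mm above its lower edge. The shell is sprung up; pushed it gives a few mm, then is solid. Under 5 N it only clicks round when turned to open (8 clicks a turn); from about 10 N its dogs turn the inner cap, after up to 45 degrees of free turn; where they first meet tip to tip it goes down only once turned a little.
- tray: Shallow open pale metal tray fixed to the counter, 220 (x) x 180 (y) x 14 mm high, walls and floor 4 mm thick. Origin: centre of its underside; z up. The cap, 54 mm wide, goes anywhere flat on its floor.
- sprayer: Blue trigger-spray bottle, 68 mm in diameter, 226 mm high, bystander. Origin: centre of its underside.
- jar: Clear jar of sweets with a blue lid, 90 mm in diameter, 140 mm high, bystander. Origin: centre of its underside.
- mat: Flat dark grey rubber non-slip mat fixed to the counter under the can, 240 (x) x 200 (y) x 4 mm. Origin: centre of its underside; z up.
There are look-alikes about, which are no part of the job. Several things have the shape of the cap; the one meant has the colours described above.

How it is judged:
By the outcome, as a careful person would: the job done as asked, in the order asked, and still so for the second after the job is handed in, with the robot touching nothing.
It also fails if it takes over 64 s, if anything falls off the work surface, if the arm or the gripper's body presses on something with over 40 N, if the wrist force passes 120 N, or if a joint passes its speed limit or range.

## Working session

There is one attempt and no reset: what is moved stays moved. The work goes in short steps, Python scripts to look and compute and a tool call to move; the robot and the scene stay as the last step left them, time stands still between calls to the robot, and variables do not carry over. Pictures are saved under pics/ and viewed, on a budget of 10 in all, crops included, one or two more only if the job needs it, and the job is handed in when it is done.

Besides the shell and the picture viewer there is one more tool, called after "Emit:" by a JSON object that holds its "fn" and its "kwargs", one argument or row to a line. step_arm: Moves the arm, as the interface text tells. Its arguments: {"type":"object","properties":{"increments":{"type":"array"},"force":{"type":"number"}},"required":["increments"]}

```bash
ls; mkdir -p pics; python3 - <<'E'
from bench import get_state, imaging, workorder, ctrl
import cv2,numpy as np
s=get_state();print({k:np.round(v,3).tolist() for k,v in s.items()},ctrl.hold_point_z)
for n in("top","side"):
    im=imaging.get_image(n);cv2.imwrite(f"pics/{n}0.png",im)
    p=imaging.camera_params(n);print(n,np.round(p["intrinsics"],1).tolist(),np.round(p["camera_from_world"],3).tolist())
a=cv2.imread("pics/top0.png");b=cv2.imread("pics/side0.png")
cv2.imwrite("pics/t.png",cv2.resize(a,(800,600),interpolation=2));cv2.imwrite("pics/s.png",cv2.resize(b,(800,600),interpolation=2))
E
```

```text
pics
{'time': 0.0, 'joint_positions': [-1.135, 0.322, -0.07, 1.452, 0.023, 1.371, -0.057], 'qd': [0.001, 0.001, 0.0, -0.001, 0.001, 0.002, 0.001], 'joint_torque': [0.0, -49.129, -0.404, -31.253, -0.064, 0.044, 0.0], 'position': [0.266, 0.593, 0.404], 'tool_rot': [-0.658, -3.072, 0.003], 'ft_force': [-0.145, 0.92, -0.058], 'torque': [-0.022, -0.033, -0.017], 'grip_width': 1.002} 0.1635
top [[435.0, 0.0, 260.8], [0.0, 435.0, 199.9], [0.0, 0.0, 1.0]] [[-0.016, -1.0, -0.0, -0.016], [-0.983, 0.016, -0.186, 0.574], [0.186, -0.003, -0.983, 1.176], [0.0, 0.0, 0.0, 1.0]]
side [[402.5, 0.0, 251.5], [0.0, 402.5, 193.9], [0.0, 0.0, 1.0]] [[0.924, -0.382, 0.007, -0.5], [-0.189, -0.472, -0.861, 0.212], [0.332, 0.794, -0.509, 0.931], [0.0, 0.0, 0.0, 1.0]]
```

View pics/t.png

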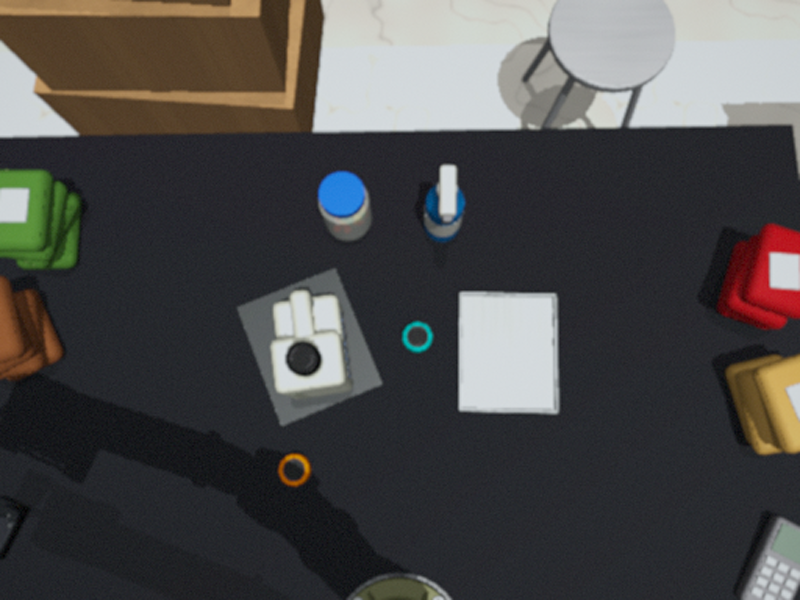

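View pics/s.png

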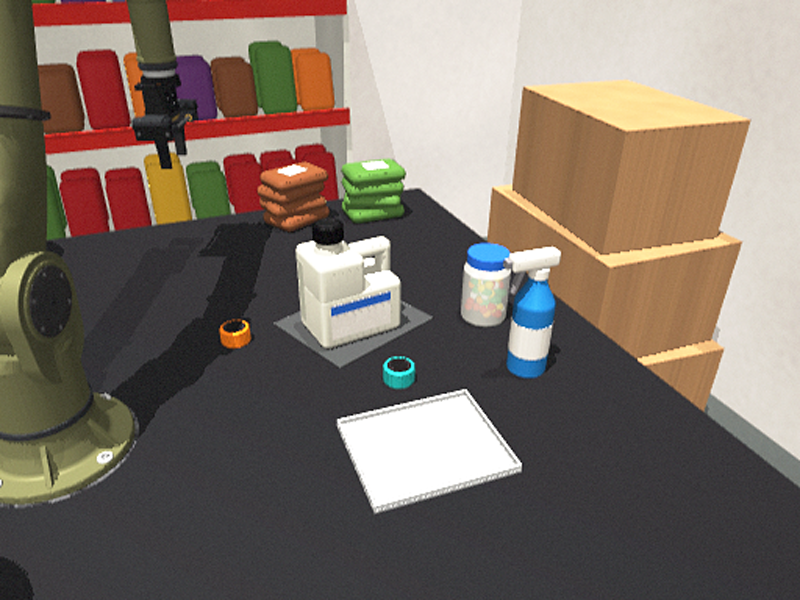

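The black cap is on the can's neck, at top (303,358) and side (328,232). Look-alikes are the orange cap at top (294,470) and the teal one at top (417,337), both standing open on the counter. The description says black, so I choose the one on the can and check it in a close crop.

```bash
cat > h.py <<'E'
import numpy as np,cv2
from bench import get_state, imaging
def ray(n,u,v):
    p=imaging.camera_params(n);T=np.array(p["camera_from_world"]);K=np.array(p["intrinsics"])
    d=T[:3,:3].T@np.linalg.inv(K)@[u,v,1];return -T[:3,:3].T@T[:3,3],d
def atz(n,u,v,z):
    c,d=ray(n,u,v);return c+d*(z-c[2])/d[2]
def proj(n,P):
    p=imaging.camera_params(n);q=np.array(p["camera_from_world"])@[*P,1];q=np.array(p["intrinsics"])@q[:3];return q[:2]/q[2]
E
python3 - <<'E'
from h import *
a=cv2.imread("pics/top0.png");b=cv2.imread("pics/side0.png")
c1=cv2.resize(a[170:275,150:250],None,fx=4,fy=4,interpolation=cv2.INTER_CUBIC)
c2=cv2.resize(b[135:235,170:270],None,fx=4,fy=4,interpolation=cv2.INTER_CUBIC)
c2=cv2.copyMakeBorder(c2,0,20,0,0,0)
cv2.imwrite("pics/c.png",np.hstack([c1,c2]))
S=.64
print("cap top",atz("top",303*S,357*S,.224),atz("side",328*S,227*S,.224))
for n,u,v in[("mat",238,307),("mat",337,270),("mat",382,383),("mat",281,425)]:print(n,atz("top",u*S,v*S,.004))
for u,v in[(459,292),(557,293),(559,413),(459,411)]:print("tray",atz("top",u*S,v*S,.014))
print("jar",atz("top",342*S,193*S,.14))
E
```

```text
cap top [0.47402665 0.13620983 0.224     ] [0.47140255 0.12545087 0.224     ]
mat [0.59816993 0.29352112 0.004     ]
mat [0.66698154 0.10703239 0.004     ]
mat [0.45065903 0.02331478 0.004     ]
mat [0.37713549 0.20844419 0.004     ]
tray [ 0.61808973 -0.12330376  0.014     ]
tray [ 0.61314895 -0.30728758  0.014     ]
tray [ 0.39013527 -0.29816102  0.014     ]
tray [ 0.39671131 -0.11656307  0.014     ]
jar [0.76981597 0.08476905 0.14      ]
```

View pics/c.png

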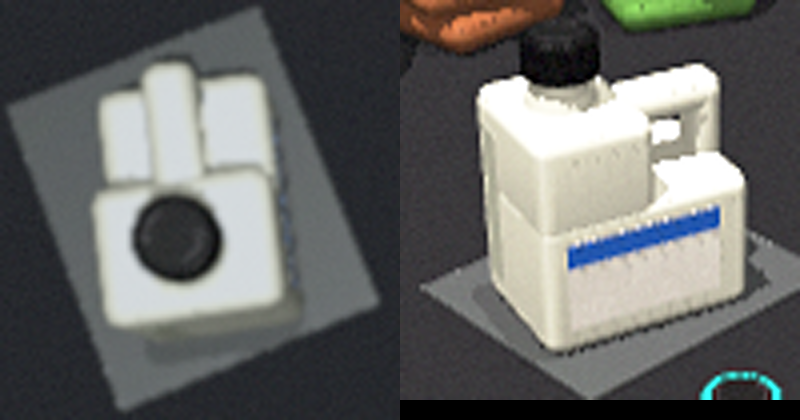

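The crop confirms the black ribbed cap on the can's neck, at top px ≈ (194,229) and side px ≈ (210,143.5). Next I refine it and compute the move.

```bash
cat >> h.py <<'E'
from scipy.spatial.transform import Rotation as Ro
def go(target,yawdelta=0):
    "tool-axis shift from the measured TCP pose to a world TCP target"
    s=get_state();R=Ro.from_rotvec(s["tool_rot"]).as_matrix()
    x=R[:,0];return np.round(R.T@(np.array(target)-s["position"])*1000,1),round(np.degrees(np.arctan2(x[1],x[0])),1),np.round(s["joint_positions"],2),s["position"].round(4) if hasattr(s["position"],'round') else np.round(s["position"],4)
E
python3 - <<'E'
from h import *
from scipy.optimize import least_squares
a=cv2.imread("pics/top0.png");b=cv2.imread("pics/side0.png")
g=a.max(2); m=np.zeros_like(g); m[214:246,178:210]=(g[214:246,178:210]<110)
n,l,st,ce=cv2.connectedComponentsWithStats(m);k=1+np.argmax(st[1:,4]);print("top blob",ce[k],st[k])
t=np.linspace(0,2*np.pi,60)
def hull(n,x,y,z=.194,w=(0,.03)):
    P=np.array([proj(n,(x+.027*np.cos(q),y+.027*np.sin(q),z+h)) for h in w for q in t],np.float32)
    return cv2.convexHull(P)
def cen(n,x,y):
    M=cv2.moments(hull(n,x,y));return np.array([M["m10"]/M["m00"],M["m01"]/M["m00"]])
r=least_squares(lambda p:cen("top",*p)-ce[k],[.474,.133],diff_step=1e-3);print("cap from top",r.x,"hull bbox",cv2.boundingRect(hull("top",*r.x)))
h=hull("side",*r.x)[:,0];print("pred side cols",h[:,0].min(),h[:,0].max(),"rows",h[:,1].min(),h[:,1].max())
print(b[146,195:230].max(1)); print(b[130:165,210].max(1))
print(go([*r.x,.445]))
E
```

```text
top blob [193.92346939 229.09183673] [183 218  23  23 392]
cap from top [0.47419391 0.13805831] hull bbox (181, 217, 25, 24)
pred side cols 199.41652 219.9264 rows 139.43428 157.78662
[54 62 62 62 48  8 20 17 30 26 50 53 62 37 42 33 60 47 33 27 22 22 18  5
 31 61 61 62 56 59 61 61 60 62 55]
[ 62  64  46  53  86  87  68  43  29  47  48  50  43  44  60  45  33  24
  23  18  20   8  24  21  29  14  36 164 196 173 182 245 251 252 255]
(array([-376.1, -329.8,  -40.6]), np.float64(155.8), array([-1.13,  0.32, -0.07,  1.45,  0.02,  1.37, -0.06]), array([0.2661, 0.5929, 0.4038]))
```

Emit:
{"fn": "step_arm", "kwargs": {
  "increments": [
    {"tz": -0.035, "spin": 7},
    {"tz": -0.055, "spin": 14},
    {"tz": -0.055, "spin": 21},
    {"tz": -0.055, "spin": 28}
  ]
}}

```text
invalid input at $.increments[0]: expected keys claw, tx, ty, tz, spin
```

Emit:
{"fn": "step_arm", "kwargs": {
  "increments": [
    {"claw": 1, "tx": 0, "ty": 0, "tz": -0.035, "spin": 7},
    {"claw": 1, "tx": 0, "ty": 0, "tz": -0.06, "spin": 14},
    {"claw": 1, "tx": -0.03, "ty": -0.026, "tz": -0.06, "spin": 21},
    {"claw": 1, "tx": -0.06, "ty": -0.053, "tz": -0.06, "spin": 28},
    {"claw": 1, "tx": -0.09, "ty": -0.079, "tz": -0.06, "spin": 35},
    {"claw": 1, "tx": -0.12, "ty": -0.105, "tz": -0.06, "spin": 42},
    {"claw": 1, "tx": -0.15, "ty": -0.132, "tz": -0.06, "spin": 49},
    {"claw": 1, "tx": -0.18, "ty": -0.158, "tz": -0.06, "spin": 56}
  ]
}}

```text
time: 0.77
position: [0.3661, 0.3731, 0.4644]
tool_rot: [-2.03, -2.397, 0.001]
ft_force: [0.6, 0.3, 0.1]
grip_width: 0.998
```

```bash
python3 -c "
from h import *
print(go([.4738,.138,.45]))"
```

```text
(array([-249.6,   67.5,   14.4]), np.float64(99.5), array([-0.99,  0.02,  0.14,  1.68, -0.  ,  1.44, -0.68]), array([0.3661, 0.3731, 0.4644]))
```

Emit:
{"fn": "step_arm", "kwargs": {
  "increments": [
    {"claw": 1, "tx": -0.031, "ty": 0.008, "tz": 0, "spin": 7},
    {"claw": 1, "tx": -0.062, "ty": 0.017, "tz": 0, "spin": 14},
    {"claw": 1, "tx": -0.094, "ty": 0.025, "tz": 0, "spin": 21},
    {"claw": 1, "tx": -0.125, "ty": 0.034, "tz": 0, "spin": 28},
    {"claw": 1, "tx": -0.156, "ty": 0.042, "tz": 0, "spin": 35},
    {"claw": 1, "tx": -0.187, "ty": 0.05, "tz": 0, "spin": 42},
    {"claw": 1, "tx": -0.218, "ty": 0.059, "tz": 0, "spin": 49},
    {"claw": 1, "tx": -0.25, "ty": 0.067, "tz": 0, "spin": 56}
  ]
}}

```text
time: 1.43
position: [0.4746, 0.1389, 0.4645]
tool_rot: [-2.918, -1.164, 0.0]
ft_force: [1.6, 0.4, -0.4]
grip_width: 1.0
```

Emit:
{"fn": "step_arm", "kwargs": {
  "increments": [
    {"claw": 1, "tx": 0, "ty": 0, "tz": 0, "spin": 7},
    {"claw": 1, "tx": 0, "ty": 0, "tz": 0, "spin": 14},
    {"claw": 1, "tx": 0, "ty": 0, "tz": 0, "spin": 21},
    {"claw": 1, "tx": 0, "ty": 0, "tz": 0, "spin": 28},
    {"claw": 1, "tx": 0, "ty": 0, "tz": 0, "spin": 35},
    {"claw": 1, "tx": 0, "ty": 0, "tz": 0, "spin": 42},
    {"claw": 1, "tx": 0, "ty": 0, "tz": 0, "spin": 42}
  ]
}}

```text
time: 2.02
position: [0.4743, 0.1402, 0.4644]
tool_rot: [3.141, 0.045, -0.001]
ft_force: [0.5, 0.4, -0.2]
grip_width: 0.997
```

```bash
python3 - <<'E'
from h import *
print(go([.4738,.138,.3795]),get_state()["ft_force"])
a=imaging.get_image("top")[150:290,130:270];b=imaging.get_image("side")[60:200,140:280]
cv2.imwrite("pics/p1.png",cv2.resize(np.hstack([a,b]),(800,400),interpolation=cv2.INTER_CUBIC))
E
```

```text
(array([-0.5,  2.2, 84.9]), np.float64(1.7), array([-0.72, -0.05,  0.37,  1.74,  0.02,  1.44, -1.9 ]), array([0.4743, 0.1402, 0.4644])) [ 0.45397447  0.44442628 -0.196385  ]
```

View pics/p1.png

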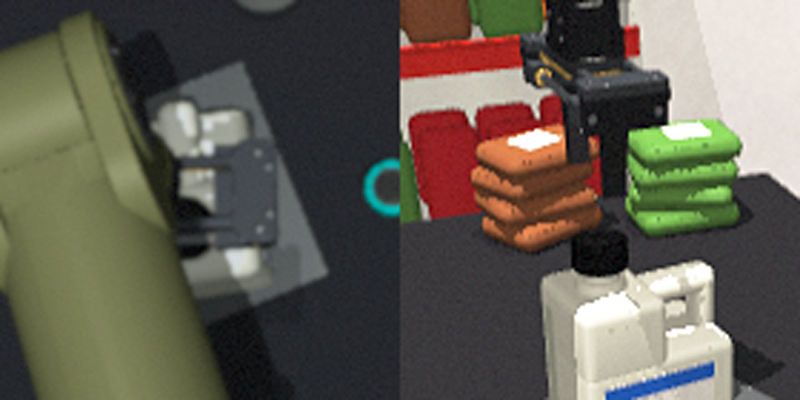

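The jaws straddle the cap: in the crop the fingers are at side columns 578 and 612, and the cap's centre is at 600. Going down.

Emit:
{"fn": "step_arm", "kwargs": {
  "increments": [
    {"claw": 1, "tx": 0, "ty": 0.002, "tz": 0.02, "spin": 0},
    {"claw": 1, "tx": 0, "ty": 0.002, "tz": 0.04, "spin": 0},
    {"claw": 1, "tx": 0, "ty": 0.002, "tz": 0.055, "spin": 0},
    {"claw": 1, "tx": 0, "ty": 0.002, "tz": 0.065, "spin": 0},
    {"claw": 1, "tx": 0, "ty": 0.002, "tz": 0.075, "spin": 0},
    {"claw": 1, "tx": 0, "ty": 0.002, "tz": 0.085, "spin": 0},
    {"claw": 1, "tx": 0, "ty": 0.002, "tz": 0.085, "spin": 0}
  ]
}}

```text
time: 2.7
position: [0.474, 0.1383, 0.378]
tool_rot: [3.14, 0.052, -0.004]
ft_force: [-0.5, 0.2, -0.1]
grip_width: 1.002
```

```bash
python3 - <<'E'
from h import *
print(go([.4738,.138,.3795]),get_state()["ft_force"])
b=imaging.get_image("side")[80:230,160:310]
cv2.imwrite("pics/p2.png",cv2.resize(b,(600,600),interpolation=cv2.INTER_CUBIC))
E
```

```text
(array([-0.2,  0.3, -1.5]), np.float64(1.9), array([-0.71, -0.  ,  0.37,  1.88,  0.  ,  1.27, -1.88]), array([0.474 , 0.1383, 0.378 ])) [-0.51360138  0.16556662 -0.12222762]
```

View pics/p2.png

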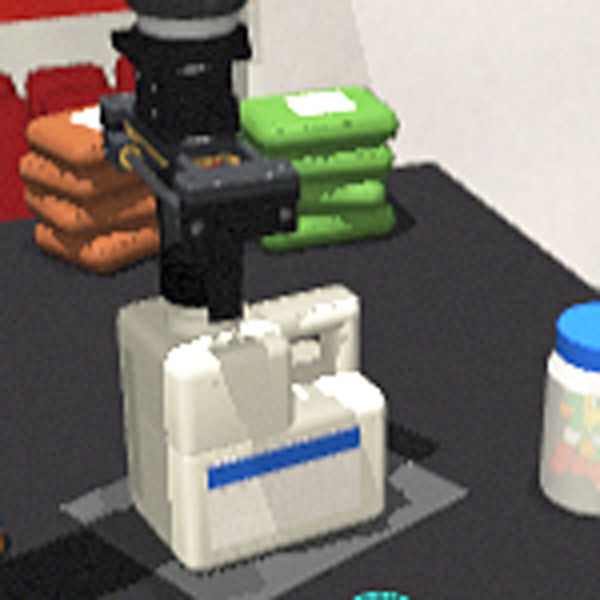

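The fingers straddle the cap, with the near tip at (225,315) and the cap behind it at about (195,295). I close gently first to check the centring.

Emit:
{"fn": "step_arm", "kwargs": {
  "increments": [
    {"claw": 0.62, "tx": 0, "ty": 0, "tz": 0, "spin": 0},
    {"claw": 0.5, "tx": 0, "ty": 0, "tz": 0, "spin": 0},
    {"claw": 0.5, "tx": 0, "ty": 0, "tz": 0, "spin": 0},
    {"claw": 0.5, "tx": 0, "ty": 0, "tz": 0, "spin": 0},
    {"claw": 0.5, "tx": 0, "ty": 0, "tz": 0, "spin": 0},
    {"claw": 0.5, "tx": 0, "ty": 0, "tz": 0, "spin": 0}
  ],
  "force": 5
}}

```text
time: 3.25
position: [0.4745, 0.1383, 0.38]
tool_rot: [-3.141, -0.05, -0.001]
ft_force: [-0.7, 0.3, 0.2]
grip_width: 0.631
```

Emit:
{"fn": "step_arm", "kwargs": {
  "increments": [
    {"claw": 0.5, "tx": 0, "ty": 0, "tz": 0, "spin": 0},
    {"claw": 0.5, "tx": 0, "ty": 0, "tz": 0, "spin": 0},
    {"claw": 0.5, "tx": 0, "ty": 0, "tz": 0, "spin": 0},
    {"claw": 0.5, "tx": 0, "ty": 0, "tz": 0, "spin": 0}
  ],
  "force": 50
}}

```text
time: 3.58
position: [0.4745, 0.1386, 0.3799]
tool_rot: [-3.141, -0.051, -0.001]
ft_force: [0.2, 2.1, 0.0]
grip_width: 0.614
```

Emit:
{"fn": "step_arm", "kwargs": {
  "increments": [
    {"claw": 0.5, "tx": 0, "ty": 0, "tz": 0.001, "spin": 0},
    {"claw": 0.5, "tx": 0, "ty": 0, "tz": 0.002, "spin": 0},
    {"claw": 0.5, "tx": 0, "ty": 0, "tz": 0.002, "spin": 0}
  ]
}}

```text
time: 3.83
position: [0.4745, 0.1386, 0.3782]
tool_rot: [-3.14, -0.051, -0.001]
ft_force: [-0.9, 1.4, 4.4]
grip_width: 0.608
```

Emit:
{"fn": "step_arm", "kwargs": {
  "increments": [
    {"claw": 0.5, "tx": 0, "ty": 0, "tz": 0.001, "spin": 0},
    {"claw": 0.5, "tx": 0, "ty": 0, "tz": 0.0015, "spin": 0},
    {"claw": 0.5, "tx": 0, "ty": 0, "tz": 0.0015, "spin": 0}
  ]
}}

```text
time: 4.08
position: [0.4745, 0.1385, 0.3772]
tool_rot: [-3.14, -0.051, -0.001]
ft_force: [-2.0, 1.0, 8.0]
grip_width: 0.609
```

Emit:
{"fn": "step_arm", "kwargs": {
  "increments": [
    {"claw": 0.5, "tx": 0, "ty": 0, "tz": 0.001, "spin": 0},
    {"claw": 0.5, "tx": 0, "ty": 0, "tz": 0.0015, "spin": 0},
    {"claw": 0.5, "tx": 0, "ty": 0, "tz": 0.0015, "spin": 0}
  ]
}}

```text
time: 4.33
position: [0.4745, 0.1385, 0.3762]
tool_rot: [-3.14, -0.051, -0.001]
ft_force: [-2.9, 1.5, 9.7]
grip_width: 0.61
```

Emit:
{"fn": "step_arm", "kwargs": {
  "increments": [
    {"claw": 0.5, "tx": 0, "ty": 0, "tz": 0.001, "spin": 0},
    {"claw": 0.5, "tx": 0, "ty": 0, "tz": 0.001, "spin": -3},
    {"claw": 0.5, "tx": 0, "ty": 0, "tz": 0.001, "spin": -6},
    {"claw": 0.5, "tx": 0, "ty": 0, "tz": 0.001, "spin": -9},
    {"claw": 0.5, "tx": 0, "ty": 0, "tz": 0.001, "spin": -9}
  ]
}}

```text
time: 4.75
position: [0.4745, 0.1386, 0.3754]
tool_rot: [-3.126, -0.3, -0.002]
ft_force: [-3.6, 1.4, 10.2]
grip_width: 0.609
```

Emit:
{"fn": "step_arm", "kwargs": {
  "increments": [
    {"claw": 0.5, "tx": 0, "ty": 0, "tz": 0.001, "spin": -3},
    {"claw": 0.5, "tx": 0, "ty": 0, "tz": 0.002, "spin": -6},
    {"claw": 0.5, "tx": 0, "ty": 0, "tz": 0.002, "spin": -9},
    {"claw": 0.5, "tx": 0, "ty": 0, "tz": 0.002, "spin": -9}
  ]
}}

```text
time: 5.08
position: [0.4747, 0.1386, 0.3743]
tool_rot: [-3.092, -0.544, -0.004]
ft_force: [-4.4, 1.3, 14.9]
grip_width: 0.609
```

```bash
python3 -c "
from h import *
print(get_state()['torque'],get_state()['ft_force'],go([.4738,.138,.3795]))"
```

```text
[ 0.09942975  1.02439439 -0.0344205 ] [-4.42148383  1.32593922 14.87422993] (array([-1.1,  0.2, -5.2]), np.float64(20.0), array([-0.71, -0.  ,  0.37,  1.88, -0.  ,  1.26, -1.56]), array([0.4747, 0.1386, 0.3743]))
```

Emit:
{"fn": "step_arm", "kwargs": {
  "increments": [
    {"claw": 0.5, "tx": -0.001, "ty": 0, "tz": 0, "spin": -4},
    {"claw": 0.5, "tx": -0.001, "ty": 0, "tz": 0, "spin": -8},
    {"claw": 0.5, "tx": -0.001, "ty": 0, "tz": 0, "spin": -12},
    {"claw": 0.5, "tx": -0.001, "ty": 0, "tz": 0, "spin": -15}
  ]
}}

```text
time: 5.42
position: [0.4744, 0.1384, 0.3748]
tool_rot: [-2.995, -0.945, -0.008]
ft_force: [-2.5, 2.5, 15.6]
grip_width: 0.61
```

```bash
python3 -c "
from h import *
print(get_state()['torque'],get_state()['ft_force'],go([.4738,.138,.3795]))"
```

```text
[ 0.19058842  0.64654968 -0.16245488] [-2.53189003  2.45012566 15.61488183] (array([-0.7, -0. , -4.7]), np.float64(35.0), array([-0.71, -0.  ,  0.37,  1.88,  0.  ,  1.26, -1.3 ]), array([0.4744, 0.1384, 0.3748]))
```

Emit:
{"fn": "step_arm", "kwargs": {
  "increments": [
    {"claw": 0.5, "tx": 0, "ty": 0, "tz": -0.0003, "spin": -4},
    {"claw": 0.5, "tx": 0, "ty": 0, "tz": -0.0006, "spin": -8},
    {"claw": 0.5, "tx": 0, "ty": 0, "tz": -0.001, "spin": -12},
    {"claw": 0.5, "tx": 0, "ty": 0, "tz": -0.001, "spin": -15}
  ]
}}

```text
time: 5.75
position: [0.4743, 0.1384, 0.3755]
tool_rot: [-2.846, -1.328, -0.008]
ft_force: [-1.9, 1.5, 13.9]
grip_width: 0.612
```

```bash
python3 -c "
from h import *
print(get_state()['torque'],get_state()['ft_force'],go([.4738,.138,.3795]))"
```

```text
[ 0.21567052  0.57333879 -0.16155507] [-1.93159113  1.48874062 13.89770305] (array([-0.6, -0.1, -4. ]), np.float64(50.0), array([-0.71, -0.01,  0.37,  1.88,  0.  ,  1.26, -1.03]), array([0.4743, 0.1384, 0.3755]))
```

Emit:
{"fn": "step_arm", "kwargs": {
  "increments": [
    {"claw": 0.5, "tx": 0, "ty": 0, "tz": -0.0001, "spin": -4},
    {"claw": 0.5, "tx": 0, "ty": 0, "tz": -0.0003, "spin": -8},
    {"claw": 0.5, "tx": 0, "ty": 0, "tz": -0.0005, "spin": -12},
    {"claw": 0.5, "tx": 0, "ty": 0, "tz": -0.0006, "spin": -16}
  ]
}}

```text
time: 6.08
position: [0.4742, 0.1384, 0.3761]
tool_rot: [-2.634, -1.711, -0.007]
ft_force: [-1.9, 1.8, 14.0]
grip_width: 0.614
```

Emit:
{"fn": "step_arm", "kwargs": {
  "increments": [
    {"claw": 0.5, "tx": 0, "ty": 0, "tz": -0.0002, "spin": -4},
    {"claw": 0.5, "tx": 0, "ty": 0, "tz": -0.0004, "spin": -8},
    {"claw": 0.5, "tx": 0, "ty": 0, "tz": -0.0006, "spin": -12},
    {"claw": 0.5, "tx": 0, "ty": 0, "tz": -0.0007, "spin": -16}
  ]
}}

```text
time: 6.42
position: [0.4742, 0.1385, 0.3767]
tool_rot: [2.37, 2.061, 0.007]
ft_force: [-2.9, 2.2, 13.9]
grip_width: 0.608
```

```bash
python3 -c "
from h import *
print(get_state()['torque'],get_state()['ft_force'],go([.4738,.138,.3795]))"
```

```text
[ 0.36394577  0.59579368 -0.17538266] [-2.85525018  2.196537   13.85402044] (array([-0.6, -0.3, -2.8]), np.float64(82.0), array([-0.71, -0.01,  0.37,  1.88,  0.  ,  1.26, -0.48]), array([0.4742, 0.1385, 0.3767]))
```

Emit:
{"fn": "step_arm", "kwargs": {
  "increments": [
    {"claw": 0.5, "tx": 0, "ty": 0, "tz": -0.0002, "spin": -4},
    {"claw": 0.5, "tx": 0, "ty": 0, "tz": -0.0003, "spin": -8},
    {"claw": 0.5, "tx": 0, "ty": 0, "tz": -0.0005, "spin": -12},
    {"claw": 0.5, "tx": 0, "ty": 0, "tz": -0.0007, "spin": -16},
    {"claw": 0.5, "tx": 0, "ty": 0, "tz": -0.0008, "spin": -20},
    {"claw": 0.5, "tx": 0, "ty": 0, "tz": -0.001, "spin": -24}
  ]
}}

```text
time: 6.92
position: [0.474, 0.1388, 0.3775]
tool_rot: [1.89, 2.509, 0.007]
ft_force: [-2.1, 3.4, 12.2]
grip_width: 0.613
```

Emit:
{"fn": "step_arm", "kwargs": {
  "increments": [
    {"claw": 0.5, "tx": 0, "ty": 0, "tz": -0.0002, "spin": -4},
    {"claw": 0.5, "tx": 0, "ty": 0, "tz": -0.0003, "spin": -8},
    {"claw": 0.5, "tx": 0, "ty": 0, "tz": -0.0005, "spin": -12},
    {"claw": 0.5, "tx": 0, "ty": 0, "tz": -0.0007, "spin": -16},
    {"claw": 0.5, "tx": 0, "ty": 0, "tz": -0.0008, "spin": -20},
    {"claw": 0.5, "tx": 0, "ty": 0, "tz": -0.001, "spin": -24}
  ]
}}

```text
time: 7.42
position: [0.4737, 0.1388, 0.3784]
tool_rot: [1.327, 2.847, 0.006]
ft_force: [-3.6, 2.9, 13.1]
grip_width: 0.61
```

```bash
python3 -c "
from h import *
print(get_state()['torque'],get_state()['ft_force'],go([.4738,.138,.3795]))"
```

```text
[ 0.47735116  0.9346695  -0.24100183] [-3.55272366  2.90820388 13.12636157] (array([-0.7, -0.5, -1.1]), np.float64(130.0), array([-0.71, -0.01,  0.38,  1.88,  0.  ,  1.27,  0.36]), array([0.4737, 0.1388, 0.3784]))
```

Emit:
{"fn": "step_arm", "kwargs": {
  "increments": [
    {"claw": 0.5, "tx": 0, "ty": 0, "tz": -0.0002, "spin": -4},
    {"claw": 0.5, "tx": 0, "ty": 0, "tz": -0.0003, "spin": -8},
    {"claw": 0.5, "tx": 0, "ty": 0, "tz": -0.0004, "spin": -12},
    {"claw": 0.5, "tx": 0, "ty": 0, "tz": -0.0005, "spin": -16},
    {"claw": 0.5, "tx": 0, "ty": 0, "tz": -0.0006, "spin": -20}
  ]
}}

```text
time: 7.83
position: [0.4736, 0.1388, 0.3791]
tool_rot: [0.812, 3.034, 0.006]
ft_force: [-5.1, 2.3, 15.0]
grip_width: 0.61
```

Emit:
{"fn": "step_arm", "kwargs": {
  "increments": [
    {"claw": 0.5, "tx": 0, "ty": 0, "tz": -0.0002, "spin": -4},
    {"claw": 0.5, "tx": 0, "ty": 0, "tz": -0.0003, "spin": -8},
    {"claw": 0.5, "tx": 0, "ty": 0, "tz": -0.0004, "spin": -12},
    {"claw": 0.5, "tx": 0, "ty": 0, "tz": -0.0005, "spin": -16},
    {"claw": 0.5, "tx": 0, "ty": 0, "tz": -0.0006, "spin": -20}
  ]
}}

```text
time: 8.25
position: [0.4735, 0.1386, 0.3799]
tool_rot: [0.274, 3.129, 0.005]
ft_force: [-6.3, 2.4, 16.1]
grip_width: 0.608
```

```bash
python3 -c "
from h import *
print(get_state()['torque'],get_state()['ft_force'],go([.4738,.138,.3795]))"
```

```text
[ 0.44799636  1.28428092 -0.34792758] [-6.25685368  2.41998738 16.11113403] (array([-0.4, -0.6,  0.4]), np.float64(170.0), array([-0.72, -0.01,  0.38,  1.88,  0.  ,  1.27,  1.06]), array([0.4735, 0.1386, 0.3799]))
```

Emit:
{"fn": "step_arm", "kwargs": {
  "increments": [
    {"claw": 0.5, "tx": 0.001, "ty": 0, "tz": -0.0005, "spin": -4},
    {"claw": 0.5, "tx": 0.002, "ty": 0, "tz": -0.001, "spin": -8},
    {"claw": 0.5, "tx": 0.002, "ty": 0, "tz": -0.0015, "spin": -12},
    {"claw": 0.5, "tx": 0.002, "ty": 0, "tz": -0.0015, "spin": -16},
    {"claw": 0.5, "tx": 0.002, "ty": 0, "tz": -0.0015, "spin": -16}
  ]
}}

```text
time: 8.67
position: [0.4723, 0.1383, 0.3812]
tool_rot: [-0.164, 3.133, 0.003]
ft_force: [-1.5, 0.5, 12.1]
grip_width: 0.612
```

```bash
python3 - <<'E'
from h import *
print(get_state()['torque'],get_state()['ft_force'],go([.4738,.138,.3795]))
b=imaging.get_image("side")[120:230,160:270]
cv2.imwrite("pics/p3.png",cv2.resize(b,(600,600),interpolation=cv2.INTER_CUBIC))
E
```

```text
[ 0.19293813  0.38910522 -0.03315513] [-1.46654364  0.50413794 12.14477401] (array([-1.4, -0.5,  1.7]), np.float64(-174.0), array([-0.72, -0.01,  0.38,  1.88,  0.  ,  1.27,  1.33]), array([0.4723, 0.1383, 0.3812]))
```

View pics/p3.png

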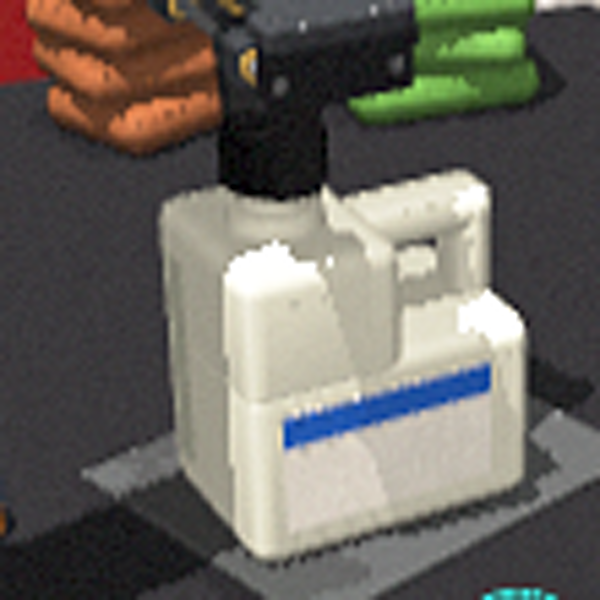

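The can stands as before, and the cap and fingers are above the neck at (275,190). The torque has dropped to almost nothing, so the thread seems free. I turn a little more, easing off, and try lifting.

Emit:
{"fn": "step_arm", "kwargs": {
  "increments": [
    {"claw": 0.5, "tx": 0, "ty": 0, "tz": -0.0005, "spin": -5},
    {"claw": 0.5, "tx": 0, "ty": 0, "tz": -0.001, "spin": -10},
    {"claw": 0.5, "tx": 0, "ty": 0, "tz": -0.001, "spin": -15},
    {"claw": 0.5, "tx": 0, "ty": 0, "tz": -0.0015, "spin": -20},
    {"claw": 0.5, "tx": 0, "ty": 0, "tz": -0.0015, "spin": -20}
  ]
}}

```text
time: 9.13
position: [0.4723, 0.1382, 0.3824]
tool_rot: [-0.706, 3.057, 0.001]
ft_force: [-1.2, -0.5, 11.5]
grip_width: 0.609
```

Emit:
{"fn": "step_arm", "kwargs": {
  "increments": [
    {"claw": 0.5, "tx": 0, "ty": 0, "tz": -0.003, "spin": 0},
    {"claw": 0.5, "tx": 0, "ty": 0, "tz": -0.006, "spin": 0},
    {"claw": 0.5, "tx": 0, "ty": 0, "tz": -0.01, "spin": 0},
    {"claw": 0.5, "tx": 0, "ty": 0, "tz": -0.01, "spin": 0}
  ]
}}

```text
time: 9.47
position: [0.4715, 0.1379, 0.3903]
tool_rot: [0.702, -3.062, 0.001]
ft_force: [0.6, -0.1, -0.5]
grip_width: 0.612
```

Free: only -0.5 N with the hand up 8 mm. Lifting on slowly.

Emit:
{"fn": "step_arm", "kwargs": {
  "increments": [
    {"claw": 0.5, "tx": 0, "ty": 0, "tz": -0.006, "spin": 0},
    {"claw": 0.5, "tx": 0, "ty": 0, "tz": -0.014, "spin": 0},
    {"claw": 0.5, "tx": 0, "ty": 0, "tz": -0.025, "spin": 0},
    {"claw": 0.5, "tx": 0, "ty": 0, "tz": -0.04, "spin": 0},
    {"claw": 0.5, "tx": 0, "ty": 0, "tz": -0.06, "spin": 0},
    {"claw": 0.5, "tx": 0, "ty": 0, "tz": -0.07, "spin": 0},
    {"claw": 0.5, "tx": 0, "ty": 0, "tz": -0.07, "spin": 0}
  ]
}}

```text
time: 10.05
position: [0.4721, 0.1384, 0.4634]
tool_rot: [-0.701, 3.057, 0.002]
ft_force: [-0.3, -0.0, -0.4]
grip_width: 0.611
```

```bash
python3 - <<'E'
from h import *
print(get_state()['ft_force'],go([.503,-.212,.46]))
b=imaging.get_image("side")[90:230,140:280]
cv2.imwrite("pics/p4.png",cv2.resize(b,(600,600),interpolation=cv2.INTER_CUBIC))
E
```

```text
[-0.25993328 -0.04446218 -0.44713821] (array([ 124.9, -328.8,    2.7]), np.float64(-154.2), array([-0.73, -0.06,  0.37,  1.75,  0.02,  1.44,  1.67]), array([0.4721, 0.1384, 0.4634]))
```

View pics/p4.png

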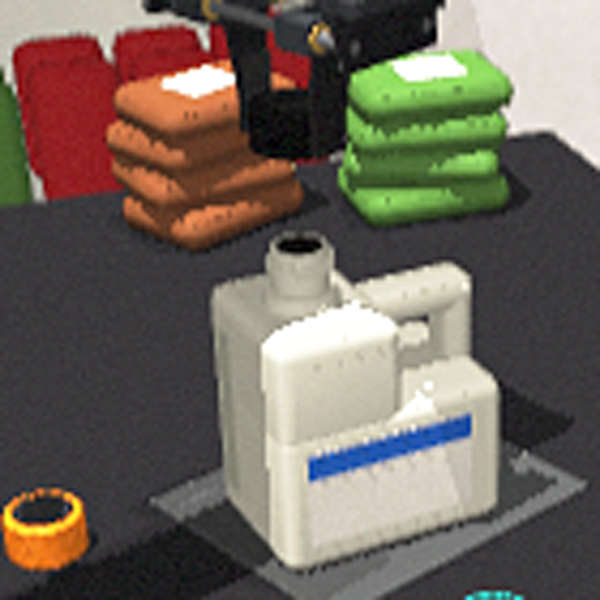

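The cap is off: the neck is open at (300,243) and the cap is between the fingers at (295,120). The can is unmoved. Now to the tray.

Emit:
{"fn": "step_arm", "kwargs": {
  "increments": [
    {"claw": 0.5, "tx": 0.01, "ty": -0.025, "tz": 0, "spin": 5},
    {"claw": 0.5, "tx": 0.022, "ty": -0.06, "tz": 0, "spin": 10},
    {"claw": 0.5, "tx": 0.035, "ty": -0.095, "tz": 0, "spin": 15},
    {"claw": 0.5, "tx": 0.048, "ty": -0.13, "tz": 0, "spin": 20},
    {"claw": 0.5, "tx": 0.062, "ty": -0.165, "tz": 0, "spin": 25},
    {"claw": 0.5, "tx": 0.076, "ty": -0.2, "tz": 0, "spin": 30},
    {"claw": 0.5, "tx": 0.09, "ty": -0.235, "tz": 0, "spin": 35},
    {"claw": 0.5, "tx": 0.102, "ty": -0.27, "tz": 0, "spin": 40}
  ]
}}

```text
time: 10.77
position: [0.4965, -0.1511, 0.4593]
tool_rot: [-0.394, -3.115, -0.001]
ft_force: [0.6, -0.1, 0.1]
grip_width: 0.611
```

```bash
python3 -c "
from h import *
print(get_state()['ft_force'],go([.503,-.212,.22]))"
```

```text
[ 0.55933483 -0.12740857  0.11664698] (array([-21.8, -57.4, 239.2]), np.float64(165.6), array([-0.43,  0.  ,  0.69,  1.71, -0.  ,  1.43,  1.57]), array([ 0.4965, -0.1511,  0.4593]))
```

Emit:
{"fn": "step_arm", "kwargs": {
  "increments": [
    {"claw": 0.5, "tx": -0.008, "ty": -0.02, "tz": 0.015, "spin": 0},
    {"claw": 0.5, "tx": -0.016, "ty": -0.04, "tz": 0.045, "spin": 0},
    {"claw": 0.5, "tx": -0.022, "ty": -0.057, "tz": 0.08, "spin": 0},
    {"claw": 0.5, "tx": -0.022, "ty": -0.057, "tz": 0.12, "spin": 0},
    {"claw": 0.5, "tx": -0.022, "ty": -0.057, "tz": 0.16, "spin": 0},
    {"claw": 0.5, "tx": -0.022, "ty": -0.057, "tz": 0.2, "spin": 0},
    {"claw": 0.5, "tx": -0.022, "ty": -0.057, "tz": 0.23, "spin": 0},
    {"claw": 0.5, "tx": -0.022, "ty": -0.057, "tz": 0.24, "spin": 0}
  ]
}}

```text
time: 11.43
position: [0.5018, -0.2086, 0.2145]
tool_rot: [-0.387, -3.107, -0.001]
ft_force: [-0.6, 0.6, -0.9]
grip_width: 0.611
```

Emit:
{"fn": "step_arm", "kwargs": {
  "increments": [
    {"claw": 0.5, "tx": 0, "ty": 0, "tz": 0.006, "spin": 0},
    {"claw": 0.5, "tx": 0, "ty": 0, "tz": 0.012, "spin": 0},
    {"claw": 0.5, "tx": 0, "ty": 0, "tz": 0.018, "spin": 0},
    {"claw": 0.5, "tx": 0, "ty": 0, "tz": 0.02, "spin": 0},
    {"claw": 0.5, "tx": 0, "ty": 0, "tz": 0.02, "spin": 0}
  ]
}}

```text
time: 11.85
position: [0.5052, -0.2099, 0.201]
tool_rot: [0.387, 3.116, 0.0]
ft_force: [0.1, 0.1, -1.0]
grip_width: 0.611
```

```bash
python3 - <<'E'
from h import *
print(get_state()['ft_force'],go([.503,-.212,.19]))
b=imaging.get_image("side")[180:330,200:350]
cv2.imwrite("pics/p5.png",cv2.resize(b,(600,600),interpolation=cv2.INTER_CUBIC))
E
```

```text
[ 0.10284427  0.09334867 -1.03295486] (array([ 1.7, -2.6, 11. ]), np.float64(165.8), array([-0.26,  0.36,  0.7 ,  1.94, -0.28,  0.94,  1.9 ]), array([ 0.5052, -0.2099,  0.201 ]))
```

View pics/p5.png

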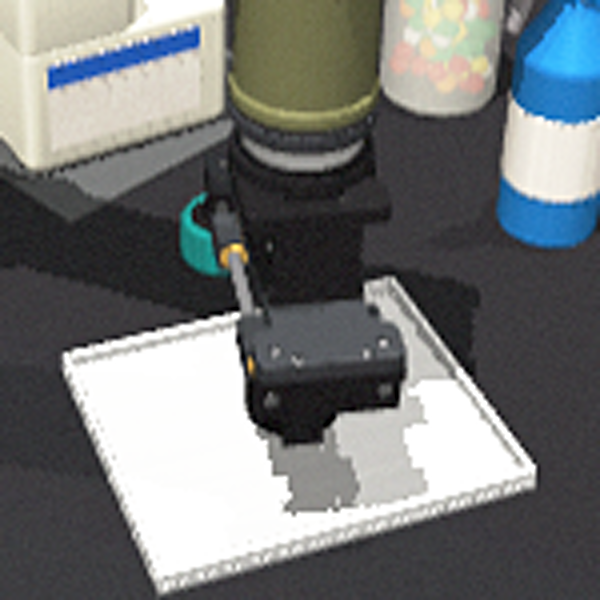

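The gripper, with the cap at (305,410), is above the middle of the tray, well inside its walls. I lower until there is contact.

Emit:
{"fn": "step_arm", "kwargs": {
  "increments": [
    {"claw": 0.5, "tx": 0, "ty": 0, "tz": 0.003, "spin": 0},
    {"claw": 0.5, "tx": 0, "ty": 0, "tz": 0.006, "spin": 0},
    {"claw": 0.5, "tx": 0, "ty": 0, "tz": 0.008, "spin": 0},
    {"claw": 0.5, "tx": 0, "ty": 0, "tz": 0.008, "spin": 0}
  ]
}}

```text
time: 12.23
position: [0.5046, -0.2096, 0.1919]
tool_rot: [-0.387, -3.117, -0.0]
ft_force: [-0.3, 0.3, -1.2]
grip_width: 0.613
```

Emit:
{"fn": "step_arm", "kwargs": {
  "increments": [
    {"claw": 0.5, "tx": 0, "ty": 0, "tz": 0.001, "spin": 0},
    {"claw": 0.5, "tx": 0, "ty": 0, "tz": 0.0015, "spin": 0},
    {"claw": 0.5, "tx": 0, "ty": 0, "tz": 0.0015, "spin": 0}
  ]
}}

```text
time: 12.48
position: [0.5047, -0.2098, 0.1907]
tool_rot: [-0.387, -3.118, -0.0]
ft_force: [0.2, 0.5, -1.2]
grip_width: 0.613
```

Emit:
{"fn": "step_arm", "kwargs": {
  "increments": [
    {"claw": 0.5, "tx": 0, "ty": 0, "tz": 0.001, "spin": 0},
    {"claw": 0.5, "tx": 0, "ty": 0, "tz": 0.001, "spin": 0},
    {"claw": 0.5, "tx": 0, "ty": 0, "tz": 0.001, "spin": 0}
  ]
}}

```text
time: 12.73
position: [0.5048, -0.2098, 0.1898]
tool_rot: [0.388, 3.117, 0.0]
ft_force: [0.3, -0.7, -1.6]
grip_width: 0.61
```

Emit:
{"fn": "step_arm", "kwargs": {
  "increments": [
    {"claw": 0.5, "tx": 0, "ty": 0, "tz": 0.001, "spin": 0},
    {"claw": 0.5, "tx": 0, "ty": 0, "tz": 0.001, "spin": 0},
    {"claw": 0.5, "tx": 0, "ty": 0, "tz": 0.001, "spin": 0}
  ]
}}

```text
time: 12.98
position: [0.5049, -0.21, 0.1897]
tool_rot: [0.388, 3.118, 0.001]
ft_force: [-2.8, 1.3, 7.8]
grip_width: 0.617
```

Contact. I ease off and open.

Emit:
{"fn": "step_arm", "kwargs": {
  "increments": [
    {"claw": 0.5, "tx": 0, "ty": 0, "tz": -0.0006, "spin": 0},
    {"claw": 0.5, "tx": 0, "ty": 0, "tz": -0.0006, "spin": 0},
    {"claw": 0.66, "tx": 0, "ty": 0, "tz": -0.0006, "spin": 0},
    {"claw": 0.75, "tx": 0, "ty": 0, "tz": -0.0006, "spin": 0},
    {"claw": 0.95, "tx": 0, "ty": 0, "tz": -0.0006, "spin": 0},
    {"claw": 0.95, "tx": 0, "ty": 0, "tz": -0.0006, "spin": 0},
    {"claw": 0.95, "tx": 0, "ty": 0, "tz": -0.0006, "spin": 0}
  ]
}}

```text
time: 13.57
position: [0.5048, -0.2097, 0.1892]
tool_rot: [-0.387, -3.117, -0.0]
ft_force: [0.1, 0.0, -0.2]
grip_width: 0.877
```

Emit:
{"fn": "step_arm", "kwargs": {
  "increments": [
    {"claw": 0.95, "tx": 0, "ty": 0, "tz": -0.01, "spin": 0},
    {"claw": 0.95, "tx": 0, "ty": 0, "tz": -0.03, "spin": 0},
    {"claw": 0.95, "tx": 0, "ty": 0, "tz": -0.06, "spin": 0},
    {"claw": 0.95, "tx": 0, "ty": 0, "tz": -0.1, "spin": 0},
    {"claw": 0.95, "tx": 0, "ty": 0, "tz": -0.14, "spin": 0},
    {"claw": 0.95, "tx": 0, "ty": 0, "tz": -0.18, "spin": 0},
    {"claw": 0.95, "tx": 0, "ty": 0, "tz": -0.2, "spin": 0},
    {"claw": 0.95, "tx": 0, "ty": 0, "tz": -0.2, "spin": 0}
  ]
}}

```text
time: 14.23
position: [0.5058, -0.2111, 0.3956]
tool_rot: [0.387, 3.107, -0.0]
ft_force: [0.4, -0.1, 0.4]
grip_width: 0.947
```

```bash
python3 - <<'E'
from h import *
print(get_state()['ft_force'],get_state()['time'])
b=imaging.get_image("side");cv2.imwrite("pics/s1.png",b)
cv2.imwrite("pics/p6.png",cv2.resize(b[120:340,150:400],None,fx=2.7,fy=2.7,interpolation=cv2.INTER_CUBIC))
E
```

```text
[ 0.40079005 -0.08800417  0.38839354] 14.2333
```

View pics/p6.png

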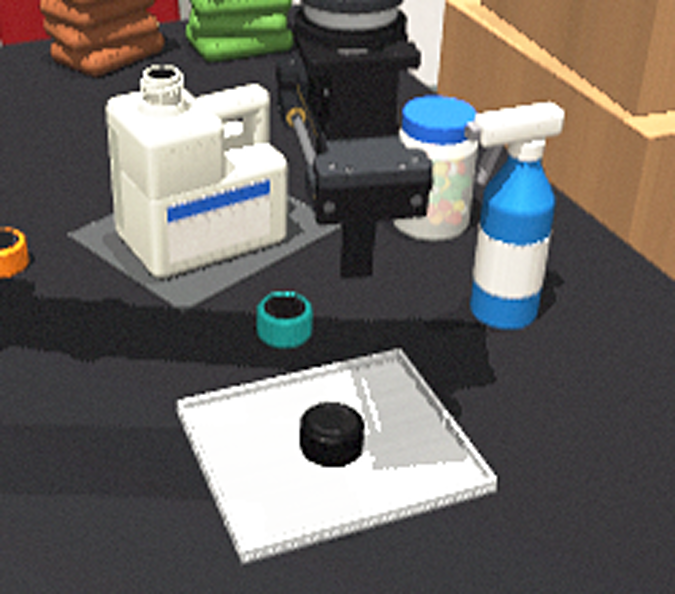

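The cap lies flat in the tray at (331,433), closed top up. The can stands open on its mat, and the sprayer and jar are in place. I check numerically that they haven't moved, then hand in.

```bash
python3 - <<'E'
from h import *
from bench import workorder
a=cv2.imread("pics/side0.png",0);b=cv2.imread("pics/s1.png",0)
for n,(x0,y0,x1,y1) in dict(can=(188,165,262,224),sprayer=(322,185,358,245),jar=(306,155,328,208)).items():
    t=a[y0:y1,x0:x1];r=cv2.matchTemplate(b[y0-8:y1+8,x0-8:x1+8],t,cv2.TM_CCOEFF_NORMED);_,m,_,p=cv2.minMaxLoc(r);print(n,m,np.array(p)-8)
workorder.close_job();print(get_state()["time"])
E
```

```text
can 0.9951999187469482 [0 0]
sprayer 0.9976857900619507 [0 0]
jar 0.728315532207489 [1 0]
the job is handed in; nothing more can be done
the job is handed in; nothing more can be done
```

The can is open and the black cap lies flat in the tray, closed top up. I handed the job in at about 14.3 s on the robot's clock.

- **Opening:** I gripped the cap at 50 N and pushed it down with about 10–16 N (highest reading 16.1 N) while turning it anticlockwise. I raised the hand as the cap climbed, until the turning torque dropped to almost nothing.
- **Lifting and placing:** The cap came off freely, with a lift force under 1 N. I lowered it until it touched the tray floor. The contact reading was about 8 N. I eased off, opened the fingers and backed away.

**Last checks:**
- **Picture:** The final side picture shows the neck open and the cap in the tray.
- **Can and sprayer:** Image matching against the first picture gave no shift for either (0 px).
- **Jar:** The match was weak (0.73, 1 px shift), because the gripper partly hid the jar in the last picture. The arm never went near the jar and it looks in place, but that check does not prove it.
- **Cap position before grasping:** The two cameras disagreed by about 1 px, and I used the position from the top camera. Sideways force stayed at about 3 N or less when the grip closed. It later reached about 6.7 N while turning, and I corrected it.

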